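# Line up the kitchen canisters by height

### The job

Line up the four storage canisters by height on the wooden board, each standing upright in the middle of its own cork pad: the tallest on the pad next to the white soap dispenser, then each one shorter than the last, down to the shortest at the utensil crock. Set each canister down rather than dropping it, and do not tip any over.

Things in the scene. Friction and masses are not known exactly. Their poses are not given: they have to be found in the camera images.
- canister_red: Loose closed storage canister: plain upright cylinder, cream, 60 mm diameter, 135 mm tall overall, the top 14 mm a flat red lid of the same diameter (fixed on, no knob). About 340 g. Origin at the centre of its underside, z up along its axis; stands on the counter (z = 0) at the start.
- canister_yellow: Loose closed storage canister: plain upright cylinder, cream, 60 mm diameter, 110 mm tall overall, the top 14 mm a flat yellow lid of the same diameter (fixed on, no knob). About 280 g. Origin at the centre of its underside, z up along its axis; stands on the counter (z = 0) at the start.
- canister_green: Loose closed storage canister: plain upright cylinder, cream, 60 mm diameter, 85 mm tall overall, the top 14 mm a flat green lid of the same diameter (fixed on, no knob). About 220 g. Origin at the centre of its underside, z up along its axis; stands on the counter (z = 0) at the start.
- canister_blue: Loose closed storage canister: plain upright cylinder, cream, 60 mm diameter, 60 mm tall overall, the top 14 mm a flat blue lid of the same diameter (fixed on, no knob). About 160 g. Origin at the centre of its underside, z up along its axis; stands on the counter (z = 0) at the start.
- pad_1: Fixed round cork pad, 74 mm diameter, 4 mm thick, number 1 of four, 95 mm apart in a straight row, counted from the robot's left (+y). They lie on a dark wooden board (100 x 380 x 10 mm, fixed). Origin: centre of the pad's underside, 10 mm above the counter; the pad's top is 14 mm above the counter. y axis along the row, towards the pad_1 end.
- pad_2: Fixed round cork pad, 74 mm diameter, 4 mm thick, number 2 of four, 95 mm apart in a straight row, counted from the robot's left (+y). They lie on a dark wooden board (100 x 380 x 10 mm, fixed). Origin: centre of the pad's underside, 10 mm above the counter; the pad's top is 14 mm above the counter. y axis along the row, towards the pad_1 end.
- pad_3: Fixed round cork pad, 74 mm diameter, 4 mm thick, number 3 of four, 95 mm apart in a straight row, counted from the robot's left (+y). They lie on a dark wooden board (100 x 380 x 10 mm, fixed). Origin: centre of the pad's underside, 10 mm above the counter; the pad's top is 14 mm above the counter. y axis along the row, towards the pad_1 end.
- pad_4: Fixed round cork pad, 74 mm diameter, 4 mm thick, number 4 of four, 95 mm apart in a straight row, counted from the robot's left (+y). They lie on a dark wooden board (100 x 380 x 10 mm, fixed). Origin: centre of the pad's underside, 10 mm above the counter; the pad's top is 14 mm above the counter. y axis along the row, towards the pad_1 end.
- soap: White pump soap dispenser with a green band, 66 mm diameter, 173 mm tall, fixed on the counter beyond one end of the row, 118 mm from the end pad's centre; which end varies. A blue crock of kitchen utensils (72 mm diameter, 180 mm tall, fixed) stands likewise beyond the other end. Origin at the centre of its underside.

How it is judged:
At the end, for the whole second after the job is handed in: Counting from the soap dispenser's end of the row, the canisters stand in falling order of height (135, 110, 85, 60 mm), one on each pad: each axis within 15 mm of its pad's centre, underside on the pad (9 to 19 mm above the counter), upright within 0.08 rad, and at rest (((horizontal distance between soap and pad_1 below 0.2 m and horizontal distance between canister_red and pad_1 below 0.015 m and horizontal distance between canister_yellow and pad_2 below 0.015 m and horizontal distance between canister_green and pad_3 below 0.015 m and horizontal distance between canister_blue and pad_4 below 0.015 m) or (horizontal distance between soap and pad_4 below 0.2 m and horizontal distance between canister_red and pad_4 below 0.015 m and horizontal distance between canister_yellow and pad_3 below 0.015 m and horizontal distance between canister_green and pad_2 below 0.015 m and horizontal distance between canister_blue and pad_1 below 0.015 m)) and height (world z) of canister_red between 0.009 and 0.019 m and angle between each of canister_red, canister_yellow, canister_green, canister_blue's own z axis and vertical below 0.08 rad and linear speed of each of canister_red, canister_yellow, canister_green, canister_blue below 0.02 m/s and height (world z) of canister_yellow between 0.009 and 0.019 m and height (world z) of canister_green between 0.009 and 0.019 m and height (world z) of canister_blue between 0.009 and 0.019 m); the robot touches nothing.
It fails at once if a canister is tipped more than 40 degrees (angle between any of canister_red, canister_yellow, canister_green, canister_blue's own z axis and vertical above 0.7 rad).
It fails at once if a canister is let go while its underside is more than 45 mm above the counter (dropped) ((contact force between the fingers and canister_red below 0.01 N and height (world z) of canister_red above 0.045 m) or (contact force between the fingers and canister_yellow below 0.01 N and height (world z) of canister_yellow above 0.045 m) or (contact force between the fingers and canister_green below 0.01 N and height (world z) of canister_green above 0.045 m) or (contact force between the fingers and canister_blue below 0.01 N and height (world z) of canister_blue above 0.045 m)).
It also fails if it takes over 96 s, if anything falls off the work surface, if the arm or the gripper's body presses on something with over 40 N, if the wrist force passes 120 N, or if a joint passes its speed limit or range.

### The arm

A 6-joint arm with a two-finger parallel gripper is mounted at the origin on the work surface. World frame = base frame: x ahead of the robot, y to its left, z up, the work surface at z = 0. Lengths are in m, angles in rad, forces in N, time in s.
With the tool pointing down it reaches from about 0.3 to 0.875 m from the base axis. Payload 6.4 kg.
Tool frame: the origin (TCP) lies at the centre of the arm's flange, where the gripper is bolted on; the fingertips stand 173 mm ahead of it and the grasp point (between the pads) lies 155 mm ahead of it; z points along the fingers, x is the direction in which the jaws open and shut, and the axes are right-handed (so a half turn about z gives the same grasp; the last joint's range is limited). The gripper opens to 85 mm and grips with 20 to 120 N. Pads are 22 mm wide; open, the fingers measure 114 mm over their backs; the gripper's body (76 mm by 85 mm) begins 54 mm behind the grasp point. The pads swing forward as they close: fully open they stand 13 mm farther back than shut.
Start: joints at [1.096, 0.181, 1.607, -0, 1.354, -0.206], TCP at [0.153, 0.554, 0.405] pointing down, gripper open.
Joint ranges: [-2.99, 2.99], [-0.89, 2.07], [0.3, 2.58], [-1.14, 4.28], [0, 2.63], [-3.12, 3.12]. Speed limits (rad/s): [2.57, 2.57, 3.01, 3.14, 3.14, 3.14].

### API

Orientations are given as a unit quaternion [w, x, y, z].
In Python, from bench import ctrl gives the robot as it stands. The module is installed in compiled form; this text tells all that it offers.
- The arm moves only by the tool move_arm, never from a script. Its argument "moves" is a list of rows, each an object of numbers: "gripper": the opening in per cent of the stroke, from 0 (shut) to 100 (fully open); "x", "y", "z": the shift along the tool's x, y, z in cm; "roll": the turn about the tool's z in degrees. In form: [{"gripper": .., "x": .., "y": .., "z": .., "roll": ..}, ...]. A call has 1 to 5 rows; each row shifts and turns the commanded pose from where the row before left it, along the tool's axes as they then stand; what a row does not reach is not made up. A row lasts 1/8 s, in which the tool goes at most 62.5 mm and 10.7 degrees, less where a joint would pass 70% of its speed; a pose out of reach is approached as far as the arm can. A call is refused whole if a number of a shift passes 6.25 or a number of a turn 10.7, either way. A call with a gripper value outside its range is refused whole. The fingers move at their own pace and stop on an object; the grip force is fixed at half the most. Time passes only in rows, so rows that do not move let the fingers close. It gives the time, the measured TCP pose, the force and the opening at its end, in the units of the state.
- ctrl.get_obs(): the state, without advancing time (a new reading comes with each control period).
- ctrl.camera(name): name is "scene" or "top"; returns a dict with "img" (480x640x3 uint8, red, green, blue), "fx", "fy", "cx", "cy" (pixels), "world_from_camera" (4x4, takes a point from camera to world coordinates). Camera axes: x right, y up, looking along -z (the intrinsics and any distortion apply to the point x, -y, -z); pixel columns grow to the right and rows downward; lengths in m; the calibration is good to about 2 mm. A picture is of the moment at which its call begins. There is no depth.
- ctrl.hand_in(): hands the job in, once; it reports no verdict.
The state is a dict: "time_s": time; "q": joint angles; "dq": joint speeds; "joint_efforts": joint torques, N m; "eef_pos": TCP position; "eef_rot": TCP orientation; "wrist_force": force on the tool from outside, world axes, zero at the start; "torque": the same for the moment, N m; "opening": opening from 0.0 (shut) to 1.0 (fully open).
Only numpy, scipy, OpenCV 4.12 (cv2) and the standard library are available. Lean on these libraries where they do the work, as an engineer would, in place of code of your own. Each camera call takes 0.05 s, during which the arm holds its last target. There are 200 camera calls.

## Working session

There is one attempt and no reset: what is moved stays moved. The work goes in short steps, Python scripts to look and compute and a tool call to move; the robot and the scene stay as the last step left them, time stands still between calls to the robot, and variables do not carry over. Pictures are saved under pics/ and viewed, about 12 in all and at most 16, crops included, and the job is handed in when it is done.

Besides the shell and the picture viewer there is one more tool, called after "Emit:" as name(argument=value, ...), one argument or row to a line, values as JSON. move_arm: Moves the arm, as the interface text tells. Its arguments: {"type":"object","properties":{"moves":{"type":"array","items":{"type":"object","properties":{"gripper":{"type":"number"},"x":{"type":"number"},"y":{"type":"number"},"z":{"type":"number"},"roll":{"type":"number"}}}}},"required":["moves"]}

```bash
mkdir -p pics; cat > h.py <<'E'
import numpy as np, cv2
from bench import ctrl
def snap(n,f):
    c=ctrl.camera(n); cv2.imwrite('pics/'+f,c['img'][:,:,::-1]); np.save('pics/'+n+'.npy',c,allow_pickle=True); return c
def back(c,u,v,z):
    T=np.array(c['world_from_camera']); d=T[:3,:3]@np.array([(u-c['cx'])/c['fx'],-(v-c['cy'])/c['fy'],-1]); o=T[:3,3]
    return (o+d*(z-o[2])/d[2])
def proj(c,p):
    T=np.linalg.inv(c['world_from_camera']); q=T[:3,:3]@np.array(p)+T[:3,3]
    return c['cx']+c['fx']*q[0]/-q[2], c['cy']-c['fy']*q[1]/-q[2]
E
python3 - <<'E'
from h import *
for n in('scene','top'):
    c=snap(n,n+'0.png'); print({k:v for k,v in c.items() if k!='img'})
print(ctrl.get_obs())
E
```

```text
{'fx': 572.4828869708938, 'fy': 572.4828869708938, 'cx': 319.2748415680126, 'cy': 239.86553563728782, 'world_from_camera': array([[-0.62364167, -0.66375631,  0.4129148 ,  1.07117525],
       [ 0.78167782, -0.52469813,  0.33715227,  0.42895593],
       [-0.00713133,  0.53302854,  0.84606721,  1.07116271],
       [ 0.        ,  0.        ,  0.        ,  1.        ]])}
{'fx': 454.5475884486782, 'fy': 454.5475884486782, 'cx': 325.8450531908549, 'cy': 240.02588964259164, 'world_from_camera': array([[ 1.10964495e-03,  9.92874732e-01, -1.19157607e-01,
         4.35319715e-01],
       [-9.99848232e-01, -9.70136655e-04, -1.73946151e-02,
         7.75952122e-03],
       [-1.73862730e-02,  1.19158824e-01,  9.92722968e-01,
         1.01585766e+00],
       [ 0.00000000e+00,  0.00000000e+00,  0.00000000e+00,
         1.00000000e+00]])}
{'time_s': 0.1, 'q': array([ 1.09571898e+00,  1.81476175e-01,  1.60794573e+00, -1.19487790e-05,
        1.35382501e+00, -2.06269592e-01]), 'dq': array([ 4.31560574e-05,  4.07221139e-04, -2.32460573e-03,  4.02585124e-04,
        1.97353195e-03,  1.14219107e-04]), 'joint_efforts': array([ 2.73830692e-04, -4.45874405e+01, -3.52237415e+01, -3.31391257e-04,
        4.17577598e-03, -3.86064062e-05]), 'eef_pos': array([0.15256397, 0.55413844, 0.40385049]), 'eef_rot': array([ 3.61104973e-04,  7.95480623e-01,  6.05978460e-01, -7.44164952e-04]), 'wrist_force': array([ 0.60540171, -0.06210192, -0.4840407 ]), 'torque': array([ 0.0070667 ,  0.02864624, -0.04621675]), 'opening': 0.9989332063449627}
```

View pics/top0.png

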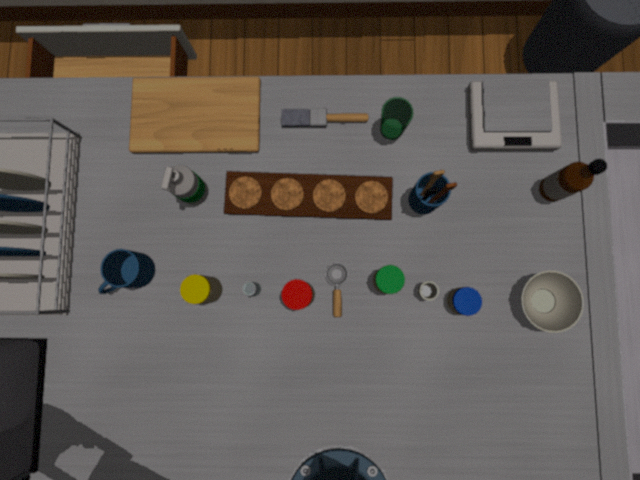

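View pics/scene0.png

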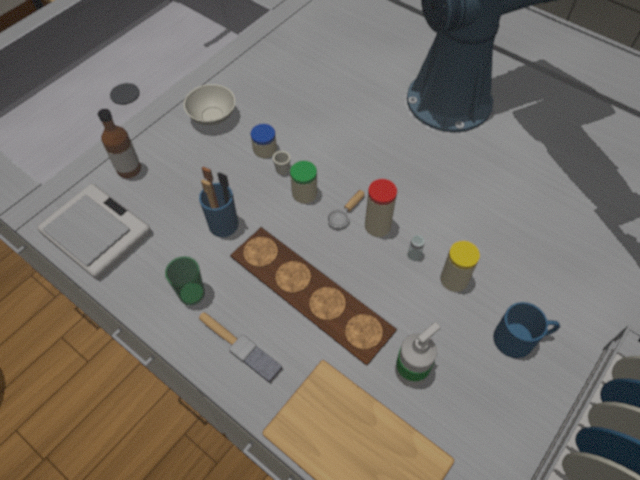

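The soap is on the left (+y), at about (185,185) in the top view, so red goes to pad 1 at (245,193), yellow to pad 2 (287,194), green to pad 3 (329,196) and blue to pad 4 (372,197). Lids in the top view: yellow (195,290), red (297,294), green (389,280), blue (467,301). Next I'll measure these in both cameras.

```bash
cat > m.py <<'E'
from h import *
H=dict(red=.135,yellow=.110,green=.085,blue=.060)
R=dict(red=[(0,6),(174,180)],yellow=[(24,34)],green=[(50,80)],blue=[(105,125)])
# pixel guesses at start
def lid(c,col,guess,r=22,zo=0):
    hsv=cv2.cvtColor(c['img'],cv2.COLOR_RGB2HSV); m=np.zeros(hsv.shape[:2],np.uint8)
    for a,b in R[col]: m|=cv2.inRange(hsv,(a,150,60),(b,255,255))
    k=np.zeros_like(m); cv2.circle(k,guess,r,255,-1); m&=k
    cs,_=cv2.findContours(m,cv2.RETR_EXTERNAL,cv2.CHAIN_APPROX_NONE)
    return max(cs,key=cv2.contourArea)[:,0,:] if cs else None
def fit(c,cnt,z,zlo,rad=.03):
    # fit silhouette of lid (cylinder zlo..z) to contour hull
    from scipy.optimize import least_squares
    t=np.linspace(0,2*np.pi,60)
    u0=cnt.mean(0); p0=back(c,u0[0],u0[1],(z+zlo)/2)
    def res(p):
        pts=np.array([proj(c,(p[0]+rad*np.cos(a),p[1]+rad*np.sin(a),h)) for h in(z,zlo) for a in t],np.float32)
        hull=cv2.convexHull(pts)
        return [cv2.pointPolygonTest(hull,(float(u),float(v)),True)-p[2] for u,v in cnt]
    s=least_squares(res,[p0[0],p0[1],0],loss='soft_l1',diff_step=1e-3)
    return s.x, np.sqrt(np.mean(np.square(res(s.x))))
E
python3 - <<'E'
from m import *
G=dict(top=dict(red=(297,294),yellow=(195,290),green=(389,280),blue=(467,301)),scene=dict(red=(382,191),yellow=(463,254),green=(303,172),blue=(263,134)))
P=dict(top=[(245,193),(287,194),(329,196),(372,197)],scene=[(364,331),(327,303),(293,277),(261,251)])
for n in('top','scene'):
    c=np.load('pics/'+n+'.npy',allow_pickle=True).item()
    for k,g in G[n].items():
        t=lid(c,k,g); x,r=fit(c,t,H[k],H[k]-.014); print(n,k,len(t),x.round(4),round(r,2))
    hsv=cv2.cvtColor(c['img'],cv2.COLOR_RGB2HSV)
    for i,g in enumerate(P[n]):
        k=np.zeros(hsv.shape[:2],np.uint8); cv2.circle(k,g,22,255,-1)
        m=cv2.inRange(hsv,(0,0,95),(180,255,255))&k
        m=cv2.inRange(hsv,(5,60,95),(25,255,255))&k
        cs,_=cv2.findContours(m,cv2.RETR_EXTERNAL,cv2.CHAIN_APPROX_NONE); t=max(cs,key=cv2.contourArea)[:,0,:]
        x,r=fit(c,t,.014,.0139,.037);print(n,'pad',i+1,len(t),x.round(4),round(r,2))
    for nm,u in dict(top=dict(cup=(428,290),jar=(250,288)),scene=dict(cup=(282,160),jar=(417,243)))[n].items(): print(n,nm,back(c,*u,.03).round(3))
print(ctrl.get_obs()['eef_rot'])
E
```

```text
top red 85 [0.4359 0.0798 0.7996] 0.41
top yellow 84 [0.4466 0.2858 1.0633] 0.36
top green 78 [ 0.467 -0.106  1.387] 0.3
top blue 78 [ 0.4226 -0.2695  1.5413] 0.29
top pad 1 90 [0.665  0.2088 0.6373] 0.33
top pad 2 89 [0.6614 0.1139 0.6676] 0.35
top pad 3 90 [0.6577 0.0191 0.5899] 0.33
top pad 4 90 [ 0.654  -0.076   0.6163] 0.32
top cup [ 0.445 -0.195  0.03 ]
top jar [0.449 0.189 0.03 ]
scene red 72 [0.4378 0.0803 2.1655] 0.44
scene yellow 79 [0.4484 0.2865 2.1156] 0.43
scene green 97 [ 0.4678 -0.1077  4.078 ] 1.72
scene blue 58 [ 0.4234 -0.2708  2.7586] 0.58
scene pad 1 129 [ 0.6682  0.2092 -0.8594] 0.89
scene pad 2 115 [ 0.6647  0.115  -0.797 ] 1.32
scene pad 3 102 [ 0.6604  0.0195 -0.5318] 0.45
scene pad 4 105 [ 0.6569 -0.0757 -0.6114] 0.68
scene cup [ 0.444 -0.194  0.03 ]
scene jar [0.44  0.183 0.03 ]
[ 3.61104973e-04  7.95480623e-01  6.05978460e-01 -7.44164952e-04]
```

Both cameras agree to about 2–3 mm, and the pads come out 95 mm apart. I'll use the averages below and put the jaws along world x, across the row.

| Item | x | y |
|---|---|---|
| Red | .437 | .080 |
| Yellow | .4475 | .286 |
| Green | .4675 | -.107 |
| Blue | .423 | -.270 |
| Pad 1 | .6666 | .209 |
| Pad 2 | .663 | .1145 |
| Pad 3 | .659 | .0193 |
| Pad 4 | .6555 | -.076 |

First I'll roll 74.6°.

Emit:
move_arm(
  moves=[
    {"gripper": 100, "roll": 10.66},
    {"gripper": 100, "roll": 10.66},
    {"gripper": 100, "roll": 10.66},
    {"gripper": 100, "roll": 10.66},
    {"gripper": 100, "roll": 10.66},
  ],
)

```text
validation failed for argument at $.mo...
```

Emit:
move_arm(
  moves=[
    {"gripper": 100, "roll": 10.66},
    {"gripper": 100, "roll": 10.66},
    {"gripper": 100, "x": 2.8, "y": 4.7},
    {"gripper": 100, "x": 2.8, "y": 4.7},
    {"gripper": 100, "x": 2.8, "y": 4.7},
  ],
)

```text
validation failed for argument at $.mo...
```

Emit:
move_arm(
  moves=[
    {"gripper": 100, "x": 2.8, "y": 4.7},
    {"gripper": 100, "x": 2.8, "y": 4.7},
    {"gripper": 100, "x": 2.8, "y": 4.7},
    {"gripper": 100, "x": 2.8, "y": 4.7},
    {"gripper": 100, "x": 2.8, "y": 4.7},
  ],
)

```text
validation failed for argument at $.mo...
```

Emit:
move_arm(
  moves=[
    {"gripper": 100, "x": 2.8, "y": 4.7},
    {"gripper": 100, "x": 2.8, "y": 4.7},
    {"gripper": 100, "x": 0.4, "y": 0.4},
    {"gripper": 100, "z": 3},
    {"gripper": 100},
  ],
)

```text
validation failed for argument at $.mo...
```

The calls were rejected before anything moved. All fields may be required, so I'll try one full row.

Emit:
move_arm(
  moves=[
    {"gripper": 100, "x": 0, "y": 0, "z": 0, "roll": 10.66},
  ],
)

```text
time_s: 0.22
eef_pos: [0.1526, 0.5542, 0.4041]
eef_rot: [0.0, 0.849, 0.528, -0.001]
wrist_force: [-0.4, 0.3, 0.6]
opening: 1.001
```

Emit:
move_arm(
  moves=[
    {"gripper": 100, "x": 0, "y": 0, "z": 0, "roll": 10.66},
    {"gripper": 100, "x": 0, "y": 0, "z": 0, "roll": 10.66},
    {"gripper": 100, "x": 0, "y": 0, "z": 0, "roll": 10.66},
    {"gripper": 100, "x": 0, "y": 0, "z": 0, "roll": 10.66},
    {"gripper": 100, "x": 0, "y": 0, "z": 0, "roll": 10.66},
  ],
)

```text
time_s: 0.85
eef_pos: [0.1526, 0.5542, 0.4042]
eef_rot: [0.0, 0.996, 0.09, -0.0]
wrist_force: [1.0, -0.2, 0.3]
opening: 0.997
```

Emit:
move_arm(
  moves=[
    {"gripper": 100, "x": 0, "y": 0, "z": 0, "roll": 10.66},
    {"gripper": 100, "x": 2.8, "y": 4.7, "z": 0, "roll": 0},
    {"gripper": 100, "x": 2.8, "y": 4.7, "z": 0, "roll": 0},
    {"gripper": 100, "x": 2.8, "y": 4.7, "z": 0, "roll": 0},
    {"gripper": 100, "x": 2.8, "y": 4.7, "z": 0, "roll": 0},
  ],
)

```text
time_s: 1.48
eef_pos: [0.265, 0.3648, 0.4044]
eef_rot: [0.0, 1.0, 0.0, -0.0]
wrist_force: [0.4, -0.2, 0.9]
opening: 0.997
```

Emit:
move_arm(
  moves=[
    {"gripper": 100, "x": 2.8, "y": 4.7, "z": 0, "roll": 0},
    {"gripper": 100, "x": 2.8, "y": 4.7, "z": 0, "roll": 0},
    {"gripper": 100, "x": 2.8, "y": 4.7, "z": 0, "roll": 0},
    {"gripper": 100, "x": 2.8, "y": 4.7, "z": 0, "roll": 0},
    {"gripper": 100, "x": 2.8, "y": 4.7, "z": 0, "roll": 0},
  ],
)

```text
time_s: 2.1
eef_pos: [0.405, 0.1296, 0.4046]
eef_rot: [-0.0, 1.0, -0.0, 0.0]
wrist_force: [-0.0, -0.3, 0.6]
opening: 0.998
```

Emit:
move_arm(
  moves=[
    {"gripper": 100, "x": 3.2, "y": 4.9, "z": 0, "roll": 0},
    {"gripper": 100, "x": 0, "y": 0, "z": 5, "roll": 0},
    {"gripper": 100, "x": 0, "y": 0, "z": 4, "roll": 0},
    {"gripper": 100, "x": 0, "y": 0, "z": 4, "roll": 0},
    {"gripper": 100, "x": 0, "y": 0, "z": 2, "roll": 0},
  ],
)

```text
time_s: 2.72
eef_pos: [0.4353, 0.0822, 0.2522]
eef_rot: [-0.0, 1.0, -0.0, -0.002]
wrist_force: [0.3, -0.3, 0.3]
opening: 1.001
```

Emit:
move_arm(
  moves=[
    {"gripper": 0, "x": 0, "y": 0, "z": 0, "roll": 0},
    {"gripper": 0, "x": 0, "y": 0, "z": 0, "roll": 0},
    {"gripper": 0, "x": 0, "y": 0, "z": 0, "roll": 0},
    {"gripper": 0, "x": 0, "y": 0, "z": 0, "roll": 0},
    {"gripper": 0, "x": 0, "y": 0, "z": 0, "roll": 0},
  ],
)

```text
time_s: 3.35
eef_pos: [0.4366, 0.0823, 0.2551]
eef_rot: [0.0, 1.0, -0.0, 0.0]
wrist_force: [-0.0, 0.2, -0.6]
opening: 0.683
```

```bash
python3 - <<'E'
from h import *
c=snap('scene','s.png'); cv2.imwrite('pics/s1.png',cv2.resize(c['img'][60:320,240:560,::-1],None,fx=2,fy=2))
E
```

```text
(no output)
```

View pics/s1.png

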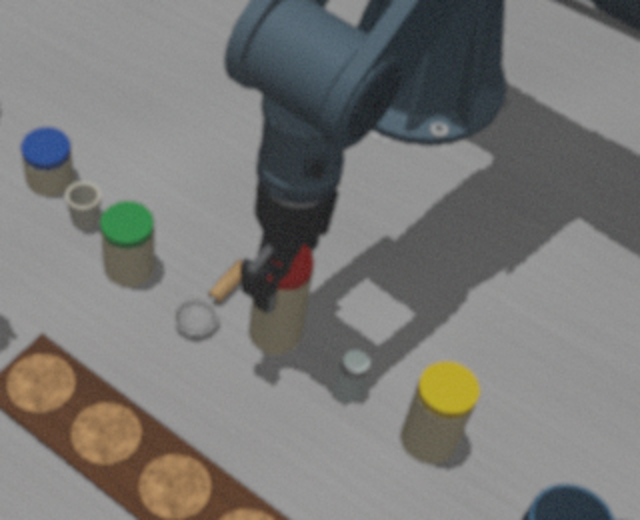

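The fingers are closed on the upper part of the red canister (crop ~(280,275)), and the opening of .68 matches 60 mm. Next I'll lift it 3.5 cm and carry it to pad 1.

Emit:
move_arm(
  moves=[
    {"gripper": 0, "x": 0, "y": 0, "z": -1, "roll": 0},
    {"gripper": 0, "x": 0, "y": 0, "z": -2.5, "roll": 0},
    {"gripper": 0, "x": 2, "y": -1.1, "z": 0, "roll": 0},
    {"gripper": 0, "x": 4, "y": -2.2, "z": 0, "roll": 0},
    {"gripper": 0, "x": 4, "y": -2.2, "z": 0, "roll": 0},
  ],
)

```text
time_s: 4.03
eef_pos: [0.5377, 0.1378, 0.2905]
eef_rot: [0.0, 1.0, -0.0, 0.0]
wrist_force: [0.2, 0.1, -2.0]
opening: 0.69
```

Emit:
move_arm(
  moves=[
    {"gripper": 0, "x": 4, "y": -2.2, "z": 0, "roll": 0},
    {"gripper": 0, "x": 4, "y": -2.2, "z": 0, "roll": 0},
    {"gripper": 0, "x": 3, "y": -1.8, "z": 0, "roll": 0},
    {"gripper": 0, "x": 2, "y": -1.2, "z": 0, "roll": 0},
    {"gripper": 0, "x": 0, "y": 0, "z": 0, "roll": 0},
  ],
)

```text
time_s: 4.65
eef_pos: [0.6673, 0.2119, 0.2897]
eef_rot: [-0.0, 1.0, 0.0, 0.0]
wrist_force: [-0.9, 0.3, -3.4]
opening: 0.682
```

```bash
python3 - <<'E'
from h import *
c=snap('scene','s.png'); cv2.imwrite('pics/s2.png',cv2.resize(c['img'][60:380,240:560,::-1],None,fx=1.8,fy=1.8))
E
```

```text
(no output)
```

View pics/s2.png

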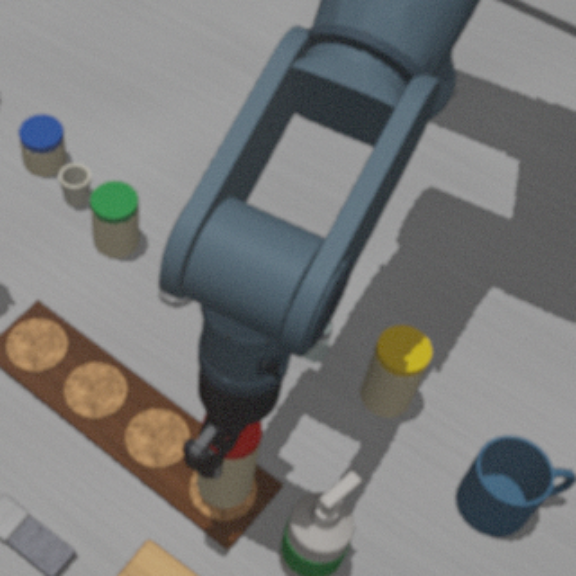

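The red canister hangs upright over pad 1, with its underside at about (222,495) in the crop. I'll lower it, release, and move on to yellow.

Emit:
move_arm(
  moves=[
    {"gripper": 0, "x": 0, "y": 0, "z": 1, "roll": 0},
    {"gripper": 0, "x": 0, "y": 0, "z": 0.7, "roll": 0},
    {"gripper": 0, "x": 0, "y": 0, "z": 0.35, "roll": 0},
    {"gripper": 0, "x": 0, "y": 0, "z": 0, "roll": 0},
    {"gripper": 0, "x": 0, "y": 0, "z": 0, "roll": 0},
  ],
)

```text
time_s: 5.32
eef_pos: [0.6665, 0.211, 0.2692]
eef_rot: [0.0, 1.0, -0.0, -0.0]
wrist_force: [0.0, -0.3, -0.4]
opening: 0.687
```

Emit:
move_arm(
  moves=[
    {"gripper": 100, "x": 0, "y": 0, "z": 0, "roll": 0},
    {"gripper": 100, "x": 0, "y": 0, "z": 0, "roll": 0},
    {"gripper": 100, "x": 0, "y": 0, "z": 0, "roll": 0},
    {"gripper": 100, "x": 0, "y": 0, "z": 0, "roll": 0},
    {"gripper": 100, "x": 0, "y": 0, "z": 0, "roll": 0},
  ],
)

```text
time_s: 5.95
eef_pos: [0.6666, 0.2112, 0.2692]
eef_rot: [-0.0, 1.0, -0.0, 0.0]
wrist_force: [0.0, -0.2, 0.2]
opening: 1.002
```

Emit:
move_arm(
  moves=[
    {"gripper": 100, "x": 0, "y": 0, "z": -3, "roll": 0},
    {"gripper": 100, "x": 0, "y": 0, "z": -5, "roll": 0},
    {"gripper": 100, "x": 0, "y": 0, "z": -3, "roll": 0},
    {"gripper": 100, "x": -5, "y": -1.6, "z": 0, "roll": 0},
    {"gripper": 100, "x": -5.5, "y": -1.9, "z": 0, "roll": 0},
  ],
)

```text
time_s: 6.58
eef_pos: [0.5608, 0.2461, 0.3797]
eef_rot: [-0.0, 1.0, -0.001, 0.001]
wrist_force: [-0.6, 1.0, 0.1]
opening: 1.0
```

Emit:
move_arm(
  moves=[
    {"gripper": 100, "x": -5.5, "y": -1.9, "z": 0, "roll": 0},
    {"gripper": 100, "x": -4, "y": -1.4, "z": 0, "roll": 0},
    {"gripper": 100, "x": -2, "y": -0.6, "z": 0, "roll": 0},
    {"gripper": 100, "x": 0, "y": 0, "z": 0, "roll": 0},
    {"gripper": 100, "x": 0, "y": 0, "z": 0, "roll": 0},
  ],
)

```text
time_s: 7.2
eef_pos: [0.4478, 0.2849, 0.3795]
eef_rot: [-0.0, 1.0, -0.001, 0.001]
wrist_force: [0.2, 0.3, 0.3]
opening: 0.999
```

```bash
python3 - <<'E'
from m import *
c=snap('top','t.png'); cv2.imwrite('pics/t3.png',cv2.resize(c['img'][120:360,120:520,::-1],None,fx=2,fy=2))
for k,z in(('red',.149),):
    t=lid(c,k,(237,188),40); print(fit(c,t,z,z-.014))
c=snap('scene','s.png')
t=lid(c,'red',(365,295),60); print(fit(c,t,z,z-.014)) if t is not None else 0
E
```

```text
(array([0.66628009, 0.20909585, 1.19915118]), np.float64(0.29733422060069514))
(array([0.66864991, 0.20919351, 1.82410814]), np.float64(0.6444525174700094))
```

View pics/t3.png

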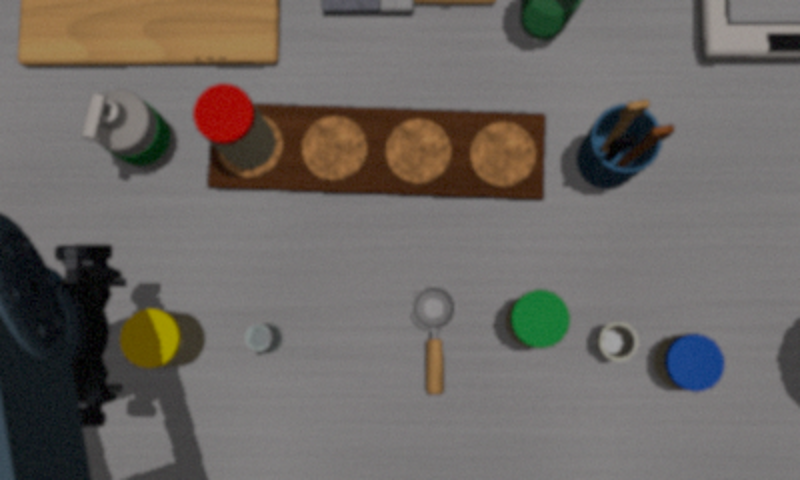

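Red stands on pad 1, within 1–2 mm of the centre in both cameras; its lid is at crop (224,113). Now I'll grasp yellow at TCP z .23.

Emit:
move_arm(
  moves=[
    {"gripper": 100, "x": 0, "y": -0.1, "z": 4, "roll": 0},
    {"gripper": 100, "x": 0, "y": 0, "z": 5, "roll": 0},
    {"gripper": 100, "x": 0, "y": 0, "z": 4, "roll": 0},
    {"gripper": 100, "x": 0, "y": 0, "z": 2, "roll": 0},
    {"gripper": 100, "x": 0, "y": 0, "z": 0, "roll": 0},
  ],
)

```text
time_s: 7.92
eef_pos: [0.4466, 0.2855, 0.2272]
eef_rot: [0.001, 1.0, -0.001, -0.002]
wrist_force: [-0.2, 0.2, 1.4]
opening: 0.999
```

Emit:
move_arm(
  moves=[
    {"gripper": 0, "x": 0, "y": 0, "z": 0, "roll": 0},
    {"gripper": 0, "x": 0, "y": 0, "z": 0, "roll": 0},
    {"gripper": 0, "x": 0, "y": 0, "z": 0, "roll": 0},
    {"gripper": 0, "x": 0, "y": 0, "z": 0, "roll": 0},
    {"gripper": 0, "x": 0, "y": 0, "z": 0, "roll": 0},
  ],
)

```text
time_s: 8.55
eef_pos: [0.4473, 0.2865, 0.2307]
eef_rot: [-0.0, 1.0, -0.0, 0.001]
wrist_force: [-1.9, -0.9, 6.6]
opening: 0.686
```

Emit:
move_arm(
  moves=[
    {"gripper": 0, "x": 0, "y": 0, "z": -1, "roll": 0},
    {"gripper": 0, "x": 0, "y": 0, "z": -2.5, "roll": 0},
    {"gripper": 0, "x": 1.5, "y": 2.3, "z": 0, "roll": 0},
    {"gripper": 0, "x": 2.5, "y": 4, "z": 0, "roll": 0},
    {"gripper": 0, "x": 2.5, "y": 4, "z": 0, "roll": 0},
  ],
)

```text
time_s: 9.18
eef_pos: [0.5119, 0.1825, 0.2647]
eef_rot: [-0.0, 1.0, 0.0, 0.0]
wrist_force: [0.4, 0.4, -3.2]
opening: 0.686
```

Emit:
move_arm(
  moves=[
    {"gripper": 0, "x": 2.5, "y": 4, "z": 0, "roll": 0},
    {"gripper": 0, "x": 2.5, "y": 2.8, "z": 0, "roll": 0},
    {"gripper": 0, "x": 4, "y": 0, "z": 0, "roll": 0},
    {"gripper": 0, "x": 3, "y": 0, "z": 0, "roll": 0},
    {"gripper": 0, "x": 2, "y": 0, "z": 0, "roll": 0},
  ],
)

```text
time_s: 9.8
eef_pos: [0.6526, 0.1148, 0.2643]
eef_rot: [-0.0, 1.0, -0.0, -0.0]
wrist_force: [-0.7, 0.1, -2.3]
opening: 0.688
```

Emit:
move_arm(
  moves=[
    {"gripper": 0, "x": 1, "y": 0, "z": 0, "roll": 0},
    {"gripper": 0, "x": 0, "y": 0, "z": 0, "roll": 0},
  ],
)

```text
time_s: 10.05
eef_pos: [0.6615, 0.1152, 0.264]
eef_rot: [-0.0, 1.0, -0.0, -0.0]
wrist_force: [0.4, -0.3, -3.7]
opening: 0.685
```

Emit:
move_arm(
  moves=[
    {"gripper": 0, "x": 0.1, "y": 0, "z": 1, "roll": 0},
    {"gripper": 0, "x": 0, "y": 0, "z": 0.7, "roll": 0},
    {"gripper": 0, "x": 0, "y": 0, "z": 0.3, "roll": 0},
    {"gripper": 0, "x": 0, "y": 0, "z": 0, "roll": 0},
    {"gripper": 0, "x": 0, "y": 0, "z": 0, "roll": 0},
  ],
)

```text
time_s: 10.68
eef_pos: [0.6619, 0.1154, 0.2449]
eef_rot: [0.0, 1.0, -0.0, -0.001]
wrist_force: [-4.8, -0.1, 5.4]
opening: 0.686
```

Emit:
move_arm(
  moves=[
    {"gripper": 100, "x": 0, "y": 0, "z": 0, "roll": 0},
    {"gripper": 100, "x": 0, "y": 0, "z": 0, "roll": 0},
    {"gripper": 100, "x": 0, "y": 0, "z": 0, "roll": 0},
    {"gripper": 100, "x": 0, "y": 0, "z": 0, "roll": 0},
    {"gripper": 100, "x": 0, "y": 0, "z": 0, "roll": 0},
  ],
)

```text
time_s: 11.3
eef_pos: [0.6626, 0.1152, 0.2441]
eef_rot: [0.0, 1.0, -0.0, -0.0]
wrist_force: [0.1, 0.6, 0.8]
opening: 0.998
```

Emit:
move_arm(
  moves=[
    {"gripper": 100, "x": 0, "y": 0, "z": -3, "roll": 0},
    {"gripper": 100, "x": 0, "y": 0, "z": -5, "roll": 0},
    {"gripper": 100, "x": 0, "y": 0, "z": -3, "roll": 0},
    {"gripper": 100, "x": -4, "y": 4.5, "z": 0, "roll": 0},
    {"gripper": 100, "x": -4, "y": 4.5, "z": 0, "roll": 0},
  ],
)

```text
time_s: 11.92
eef_pos: [0.5817, 0.0246, 0.3547]
eef_rot: [0.0, 1.0, 0.001, 0.001]
wrist_force: [-0.1, -1.1, 0.6]
opening: 1.0
```

Emit:
move_arm(
  moves=[
    {"gripper": 100, "x": -4, "y": 4.5, "z": 0, "roll": 0},
    {"gripper": 100, "x": -4, "y": 4.5, "z": 0, "roll": 0},
    {"gripper": 100, "x": -3.5, "y": 4.1, "z": 0, "roll": 0},
    {"gripper": 100, "x": 0, "y": 0, "z": 0, "roll": 0},
    {"gripper": 100, "x": 0, "y": 0, "z": 0, "roll": 0},
  ],
)

```text
time_s: 12.55
eef_pos: [0.4677, -0.1058, 0.3546]
eef_rot: [0.0, 1.0, -0.001, 0.001]
wrist_force: [0.6, 0.5, 0.8]
opening: 0.999
```

```bash
python3 - <<'E'
from m import *
for n,gy,gr in(('top',(285,185),(237,178)),('scene',(335,265),(362,285))):
    c=snap(n,n+'4.png')
    for k,z,g in(('yellow',.124,gy),('red',.149,gr)):
        t=lid(c,k,g,50); print(n,k,None if t is None else fit(c,t,z,z-.014))
E
```

```text
top yellow (array([0.66010581, 0.11566026, 0.74520626]), np.float64(0.46545150743312724))
top red (array([0.66631033, 0.20908515, 1.19856568]), np.float64(0.2999210484319979))
scene yellow (array([0.66273716, 0.11500724, 1.70607695]), np.float64(0.5610465797480185))
scene red (array([0.66863159, 0.20912918, 1.84037957]), np.float64(0.6534671715695675))
```

View pics/scene4.png

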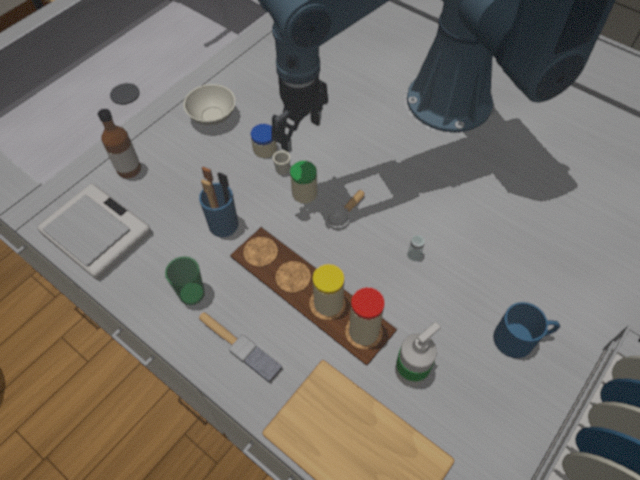

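Red (365,318) and yellow (327,292) both stand upright on pads 1 and 2, about 2–3 mm off centre. Now green, with TCP z .21.

Emit:
move_arm(
  moves=[
    {"gripper": 100, "x": 0, "y": 0.1, "z": 4, "roll": 0},
    {"gripper": 100, "x": 0, "y": 0, "z": 5, "roll": 0},
    {"gripper": 100, "x": 0, "y": 0, "z": 4, "roll": 0},
    {"gripper": 100, "x": 0, "y": 0, "z": 1.5, "roll": 0},
    {"gripper": 100, "x": 0, "y": 0, "z": 0, "roll": 0},
  ],
)

```text
time_s: 13.28
eef_pos: [0.4677, -0.1061, 0.2087]
eef_rot: [-0.0, 1.0, 0.0, -0.001]
wrist_force: [0.4, 0.4, 0.1]
opening: 1.001
```

Emit:
move_arm(
  moves=[
    {"gripper": 0, "x": 0, "y": 0, "z": 0, "roll": 0},
    {"gripper": 0, "x": 0, "y": 0, "z": 0, "roll": 0},
    {"gripper": 0, "x": 0, "y": 0, "z": 0, "roll": 0},
    {"gripper": 0, "x": 0, "y": 0, "z": 0, "roll": 0},
    {"gripper": 0, "x": 0, "y": 0, "z": 0, "roll": 0},
  ],
)

```text
time_s: 13.9
eef_pos: [0.4683, -0.1071, 0.2112]
eef_rot: [0.001, 1.0, -0.0, 0.002]
wrist_force: [-1.3, -0.3, 4.4]
opening: 0.688
```

Emit:
move_arm(
  moves=[
    {"gripper": 0, "x": 0, "y": 0, "z": -1, "roll": 0},
    {"gripper": 0, "x": 0, "y": 0, "z": -3, "roll": 0},
    {"gripper": 0, "x": 2.5, "y": -1.5, "z": 0, "roll": 0},
    {"gripper": 0, "x": 2.5, "y": -3.5, "z": 0, "roll": 0},
    {"gripper": 0, "x": 2.5, "y": -4, "z": 0, "roll": 0},
  ],
)

```text
time_s: 14.52
eef_pos: [0.5434, -0.0163, 0.2506]
eef_rot: [0.0, 1.0, -0.001, 0.001]
wrist_force: [0.0, -0.8, -1.8]
opening: 0.684
```

Emit:
move_arm(
  moves=[
    {"gripper": 0, "x": 2, "y": -3.6, "z": 0, "roll": 0},
    {"gripper": 0, "x": 4, "y": 0, "z": 0, "roll": 0},
    {"gripper": 0, "x": 3.5, "y": 0, "z": 0, "roll": 0},
    {"gripper": 0, "x": 2.2, "y": 0, "z": 0, "roll": 0},
    {"gripper": 0, "x": 0, "y": 0, "z": 0, "roll": 0},
  ],
)

```text
time_s: 15.15
eef_pos: [0.6605, 0.0191, 0.2501]
eef_rot: [0.0, 1.0, -0.0, 0.001]
wrist_force: [-0.9, 0.5, -1.3]
opening: 0.684
```

Emit:
move_arm(
  moves=[
    {"gripper": 0, "x": -0.1, "y": 0, "z": 1.3, "roll": 0},
    {"gripper": 0, "x": 0, "y": 0, "z": 0.9, "roll": 0},
    {"gripper": 0, "x": 0, "y": 0, "z": 0.35, "roll": 0},
    {"gripper": 0, "x": 0, "y": 0, "z": 0, "roll": 0},
    {"gripper": 0, "x": 0, "y": 0, "z": 0, "roll": 0},
  ],
)

```text
time_s: 15.78
eef_pos: [0.6574, 0.0194, 0.2253]
eef_rot: [-0.0, 1.0, -0.0, -0.001]
wrist_force: [-9.8, 0.4, 14.9]
opening: 0.68
```

Emit:
move_arm(
  moves=[
    {"gripper": 100, "x": 0, "y": 0, "z": 0, "roll": 0},
    {"gripper": 100, "x": 0, "y": 0, "z": 0, "roll": 0},
    {"gripper": 100, "x": 0, "y": 0, "z": 0, "roll": 0},
    {"gripper": 100, "x": 0, "y": 0, "z": 0, "roll": 0},
    {"gripper": 100, "x": 0, "y": 0, "z": 0, "roll": 0},
  ],
)

```text
time_s: 16.4
eef_pos: [0.6585, 0.0191, 0.2235]
eef_rot: [-0.0, 1.0, -0.0, -0.0]
wrist_force: [0.1, -0.1, -0.5]
opening: 1.003
```

Emit:
move_arm(
  moves=[
    {"gripper": 100, "x": 0, "y": 0, "z": -3, "roll": 0},
    {"gripper": 100, "x": 0, "y": 0, "z": -5, "roll": 0},
    {"gripper": 100, "x": 0, "y": 0, "z": -3, "roll": 0},
    {"gripper": 100, "x": -5, "y": 3, "z": 0, "roll": 0},
    {"gripper": 100, "x": -5, "y": 4, "z": 0, "roll": 0},
  ],
)

```text
time_s: 17.02
eef_pos: [0.5587, -0.0499, 0.3342]
eef_rot: [0.0, 1.0, 0.001, 0.001]
wrist_force: [-0.1, -1.4, 1.0]
opening: 0.998
```

Emit:
move_arm(
  moves=[
    {"gripper": 100, "x": -4, "y": 5, "z": 0, "roll": 0},
    {"gripper": 100, "x": -4, "y": 5, "z": 0, "roll": 0},
    {"gripper": 100, "x": -3, "y": 5, "z": 0, "roll": 0},
    {"gripper": 100, "x": -2, "y": 5, "z": 0, "roll": 0},
    {"gripper": 100, "x": -0.6, "y": 1.9, "z": 0, "roll": 0},
  ],
)

```text
time_s: 17.65
eef_pos: [0.4244, -0.2688, 0.3341]
eef_rot: [0.0, 1.0, -0.002, 0.0]
wrist_force: [0.2, 0.7, -0.6]
opening: 1.003
```

```bash
python3 - <<'E'
from m import *
print(ctrl.get_obs()['eef_pos'])
for n,gy,gr in(('top',(329,188),(467,301)),('scene',(298,258),(263,134))):
    c=snap(n,n+'5.png')
    for k,z,g in(('green',.099,gy),('blue',.06,gr)):
        t=lid(c,k,g,25); print(n,k,None if t is None else fit(c,t,z,z-.014))
E
```

```text
[ 0.42435707 -0.26875568  0.33409543]
top green (array([0.65709389, 0.02057751, 1.29990199]), np.float64(0.42841538777976695))
top blue (array([ 0.4229995 , -0.27043201,  1.92266624]), np.float64(0.3275466392908984))
scene green (array([0.65847767, 0.0186836 , 3.42470492]), np.float64(0.7984274179693759))
scene blue (array([ 0.42542168, -0.28039823,  5.2950733 ]), np.float64(1.910967740249512))
```

View pics/scene5.png

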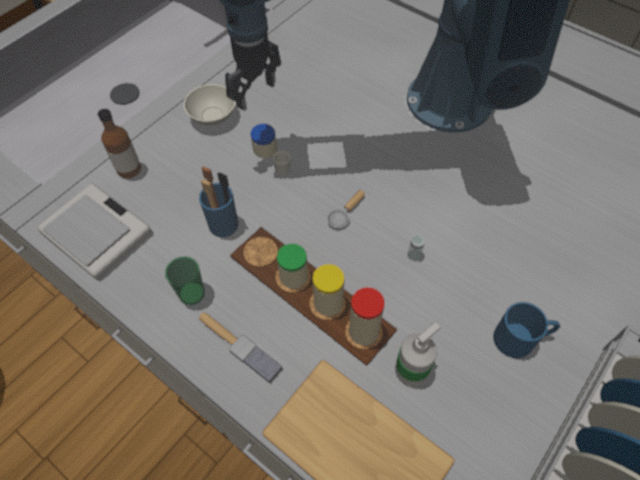

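Green stands on pad 3 within 1–2 mm, and the blue canister hasn't moved in the top view. The scene blue fit is spoiled by shadow, with a 1.9 px residual, so I'll use the top value.

Emit:
move_arm(
  moves=[
    {"gripper": 100, "x": -0.1, "y": 0.1, "z": 4, "roll": 0},
    {"gripper": 100, "x": 0, "y": 0, "z": 5, "roll": 0},
    {"gripper": 100, "x": 0, "y": 0, "z": 3.5, "roll": 0},
    {"gripper": 100, "x": 0, "y": 0, "z": 1.8, "roll": 0},
    {"gripper": 100, "x": 0, "y": 0, "z": 0, "roll": 0},
  ],
)

```text
time_s: 18.38
eef_pos: [0.4245, -0.2655, 0.1892]
eef_rot: [-0.002, 1.0, 0.001, -0.001]
wrist_force: [0.5, 1.1, -0.0]
opening: 1.001
```

Emit:
move_arm(
  moves=[
    {"gripper": 0, "x": 0, "y": 0, "z": 0, "roll": 0},
    {"gripper": 0, "x": 0, "y": 0, "z": 0, "roll": 0},
    {"gripper": 0, "x": 0, "y": 0, "z": 0, "roll": 0},
    {"gripper": 0, "x": 0, "y": 0, "z": 0, "roll": 0},
    {"gripper": 0, "x": 0, "y": 0, "z": 0, "roll": 0},
  ],
)

```text
time_s: 19.0
eef_pos: [0.4252, -0.2677, 0.1923]
eef_rot: [0.001, 1.0, -0.0, 0.001]
wrist_force: [-0.2, 2.3, 6.8]
opening: 0.682
```

Emit:
move_arm(
  moves=[
    {"gripper": 0, "x": 0, "y": 0, "z": -1, "roll": 0},
    {"gripper": 0, "x": 0, "y": 0, "z": -3, "roll": 0},
    {"gripper": 0, "x": 3, "y": 0, "z": 0, "roll": 0},
    {"gripper": 0, "x": 4, "y": -1, "z": 0, "roll": 0},
    {"gripper": 0, "x": 3.7, "y": -3.4, "z": 0, "roll": 0},
  ],
)

```text
time_s: 19.62
eef_pos: [0.5329, -0.2244, 0.232]
eef_rot: [0.001, 1.0, -0.001, 0.001]
wrist_force: [0.5, -0.2, -1.8]
opening: 0.684
```

Emit:
move_arm(
  moves=[
    {"gripper": 0, "x": 0, "y": -5, "z": 0, "roll": 0},
    {"gripper": 0, "x": 0, "y": -5, "z": 0, "roll": 0},
    {"gripper": 0, "x": 2, "y": -4, "z": 0, "roll": 0},
    {"gripper": 0, "x": 4, "y": -1, "z": 0, "roll": 0},
    {"gripper": 0, "x": 4, "y": 0, "z": 0, "roll": 0},
  ],
)

```text
time_s: 20.25
eef_pos: [0.6326, -0.0719, 0.2315]
eef_rot: [0.0, 1.0, 0.001, 0.0]
wrist_force: [0.9, -0.4, -1.9]
opening: 0.686
```

Emit:
move_arm(
  moves=[
    {"gripper": 0, "x": 2.5, "y": 0, "z": 0, "roll": 0},
    {"gripper": 0, "x": 0, "y": 0, "z": 0, "roll": 0},
  ],
)

```text
time_s: 20.5
eef_pos: [0.6577, -0.0734, 0.2313]
eef_rot: [0.0, 1.0, 0.0, 0.001]
wrist_force: [-0.4, -0.3, -1.6]
opening: 0.685
```

Emit:
move_arm(
  moves=[
    {"gripper": 0, "x": -0.2, "y": 0, "z": 1.3, "roll": 0},
    {"gripper": 0, "x": 0, "y": 0, "z": 0.9, "roll": 0},
    {"gripper": 0, "x": 0, "y": 0, "z": 0.3, "roll": 0},
    {"gripper": 0, "x": 0, "y": 0, "z": 0, "roll": 0},
    {"gripper": 0, "x": 0, "y": 0, "z": 0, "roll": 0},
  ],
)

```text
time_s: 21.12
eef_pos: [0.6534, -0.0734, 0.2063]
eef_rot: [-0.0, 1.0, -0.0, -0.001]
wrist_force: [-6.5, 1.8, 10.8]
opening: 0.686
```

Emit:
move_arm(
  moves=[
    {"gripper": 100, "x": 0, "y": 0, "z": 0, "roll": 0},
    {"gripper": 100, "x": 0, "y": 0, "z": 0, "roll": 0},
    {"gripper": 100, "x": 0, "y": 0, "z": 0, "roll": 0},
    {"gripper": 100, "x": 0, "y": 0, "z": 0, "roll": 0},
    {"gripper": 100, "x": 0, "y": 0, "z": 0, "roll": 0},
  ],
)

```text
time_s: 21.75
eef_pos: [0.6545, -0.0735, 0.2056]
eef_rot: [-0.0, 1.0, -0.0, -0.0]
wrist_force: [0.3, -0.5, 0.7]
opening: 1.002
```

Emit:
move_arm(
  moves=[
    {"gripper": 100, "x": 0, "y": 0, "z": -3, "roll": 0},
    {"gripper": 100, "x": 0, "y": 0, "z": -5, "roll": 0},
    {"gripper": 100, "x": 0, "y": 0, "z": -5, "roll": 0},
    {"gripper": 100, "x": -5, "y": 0, "z": -3, "roll": 0},
    {"gripper": 100, "x": -5, "y": 0, "z": 0, "roll": 0},
  ],
)

```text
time_s: 22.38
eef_pos: [0.5545, -0.0737, 0.369]
eef_rot: [0.001, 1.0, 0.0, 0.003]
wrist_force: [-0.1, -0.2, 0.6]
opening: 1.003
```

Emit:
move_arm(
  moves=[
    {"gripper": 100, "x": -5, "y": 4, "z": 0, "roll": 0},
    {"gripper": 100, "x": -5, "y": 4, "z": 0, "roll": 0},
    {"gripper": 100, "x": 0, "y": 4, "z": 0, "roll": 0},
    {"gripper": 100, "x": 0, "y": 0, "z": 0, "roll": 0},
    {"gripper": 100, "x": 0, "y": 0, "z": 0, "roll": 0},
  ],
)

```text
time_s: 23.0
eef_pos: [0.457, -0.1913, 0.3657]
eef_rot: [-0.0, 1.0, -0.0, 0.0]
wrist_force: [-0.7, 0.3, 0.7]
opening: 0.999
```

```bash
python3 - <<'E'
from m import *
print(ctrl.get_obs()['eef_pos'])
G=dict(top=[(237,178),(285,185),(329,188),(372,194)],scene=[(367,303),(328,279),(292,258),(261,237)])
for n in G:
    c=snap(n,n+'6.png')
    for (k,h),g in zip(H.items(),G[n]):
        z=h+.014; t=lid(c,k,g,28); print(n,k,None if t is None else fit(c,t,z,z-.014))
a=cv2.imread('pics/top6.png')[130:330,130:530]; b=cv2.imread('pics/scene6.png')[150:400,150:450]
cv2.imwrite('pics/f.png',np.vstack([cv2.resize(a,(640,320))[:220],cv2.resize(b,(640,380))]))
E
```

```text
[ 0.45695593 -0.19132481  0.36568607]
top red (array([0.66624806, 0.20915065, 1.20052195]), np.float64(0.2898573551806962))
top yellow (array([0.66018576, 0.11560058, 0.760823  ]), np.float64(0.4860671284372825))
top green (array([0.65709375, 0.02041016, 1.31025513]), np.float64(0.4224897752508282))
top blue (array([ 0.65382376, -0.07487739,  1.17085436]), np.float64(0.33429537570208323))
scene red (array([0.66843812, 0.20914611, 1.79891427]), np.float64(0.6248587467717108))
scene yellow (array([0.66274923, 0.11501981, 1.6662111 ]), np.float64(0.6078678185714415))
scene green (array([0.65805206, 0.01887772, 3.09743106]), np.float64(0.8608089332697617))
scene blue (array([ 0.65503215, -0.07523738,  2.38608047]), np.float64(0.5380558438371557))
```

View pics/f.png

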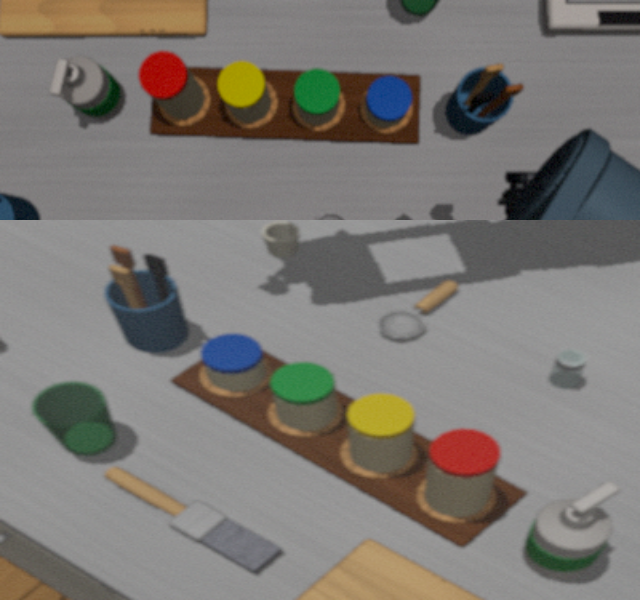

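All four stand upright on their pads in the right order, red at the soap through to blue at the crock. Each is about 2 mm off centre and the arm is clear, so I'll hand in.

```bash
python3 -c "
from bench import ctrl
print(ctrl.hand_in(), ctrl.get_obs()['time_s'])"
```

```text
the job is handed in; nothing more can be done
the job is handed in; nothing more can be done
```

The four canisters stand on the pads in falling height from the soap dispenser: red on pad 1, yellow on pad 2, green on pad 3 and blue on pad 4 by the crock. I handed the job in at about 24 s on the robot's clock. No verdict is reported.

- **Placing:** each canister was carried with its underside no more than about 40 mm up, lowered onto its pad and then released. Nothing tipped or dropped.
- **Last checks:** the lid fits from both cameras put every canister within about 3 mm of its pad's centre, against the 15 mm allowed. All four looked upright and the open gripper was well clear.
- **What failed or disagreed:**
  - The first batch of moves was refused because rows left out some fields, and nothing moved.
  - The two cameras differ by 2–3 mm, in line with the calibration.
  - One scene-camera reading of the blue canister before its grasp was spoiled by shadow, so I used the top camera for it.

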